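# Back the parts feeder off by one notch

## Robot

A 7-joint arm with a two-finger parallel gripper is mounted at the origin on the work surface. World frame = base frame: x ahead of the robot, y to its left, z up, the work surface at z = 0. Lengths are in m, angles in rad, forces in N, time in s.
With the tool pointing down it reaches from about 0.425 to 0.825 m from the base axis. Payload 3.6 kg.
Tool frame: the origin (TCP) lies between the finger pads; the fingertips stand 22 mm ahead of it and the grasp point (between the pads) lies 3 mm ahead of it; z points along the fingers, y is the line along which they close (so a half turn about z gives the same grasp; the last joint's range is limited). The gripper opens to 85 mm and grips with 20 to 120 N. Pads are 22 mm wide; open, the fingers measure 114 mm over their backs; the gripper's body (76 mm by 85 mm) begins 54 mm behind the grasp point. The pads swing forward as they close: fully open they stand 13 mm farther back than shut.
Start: joints at [1.192, 0.615, -0.013, 1.423, 0.008, 1.103, -0.04], TCP at [0.225, -0.61, 0.253] pointing down, gripper open.
Joint ranges: [-3.12, 3.12], [-0.3, 2.06], [-1.34, 1.32], [0.26, 2.42], [-1.36, 4.5], [0.01, 1.98], [-2.84, 2.84]. Speed limits (rad/s): [2.79, 2.79, 3.14, 3.14, 3.14, 3.14, 3.14].

## Interface

Orientations are given as a unit quaternion [w, x, y, z].
In Python, from cell import robot, claw, kinematics, sensors, viewer, workorder gives the robot as it stands. The module is installed in compiled form; this text tells all that it offers. Calls block until the motion is done:
- robot.goto(position, orientation): joint-space move of the TCP to a pose.
- robot.line_to(position, frame=None, rate=0.15, contact_N=None): straight line of the TCP; frame=None keeps the orientation; rate is the mean speed in m/s. With contact_N (N) it stops when the force on the tool has changed by that much, and returns True; else False.
- robot.set_joints(angles): joint-space move.
- claw.move_gripper(opening, grasp_force=None): opening from 0.0 (shut) to 1.0 (fully open); grasp_force is the grip in N (None keeps the last); returns when the fingers have stopped.
- robot.dwell(seconds).
- kinematics.ik(position, orientation): joint angles nearest the present ones, or None.
- sensors.observe(): the state.
- viewer.get_image(name): name is "side" or "top"; returns a dict with "pixels" (400x640x3 uint8, blue, green, red), "fx", "fy", "cx", "cy" (pixels), "R" (3x3) and "t" (3): a world point X has camera coordinates R X + t. Camera axes: x right, y down, z forward; pixel columns grow to the right and rows downward; lengths in m; the calibration is good to about 2 mm. A picture is of the moment at which its call begins. There is no depth.
A pose or a line that the arm cannot do raises robot.MotionError and nothing moves.
- workorder.job_done(): hands the job in; it is judged then, once.
Trained networks look in a picture, given as the dict that the camera call returned (one of the last four; its "shot" number tells which), for a name from the list of things; names that differ only in an ending like _2 or _b are one class to them, and where a whole thing is asked for, a point or a joint stands for the part that bears it (a point fixed in the world has none). Each returns a list of dicts, best first, with "conf" (0 to 1); they miss things now and then, are a little off and sometimes report something else, mostly with a low value. They report only what shows in the picture. A call takes as long as a camera call.
- viewer.search_frame(target, picture): "bbox" ([left, top, right, bottom] in pixels, round what is visible of it).
- viewer.masks_of(target, picture): "region" (400x640 bool, what is visible of it) and "bbox" ([left, top, right, bottom] in pixels, round what is visible of it).
The state is a dict: "time": time; "joints": joint angles; "joint_vel": joint speeds; "tau": joint torques, N m; "ee_pos": TCP position; "tool_rot": TCP orientation; "force": force on the tool from outside, world axes, zero at the start; "torque": the same for the moment, N m; "opening": opening from 0.0 (shut) to 1.0 (fully open); "gripper_force": force on a finger pad.
Only numpy, scipy, OpenCV 4.12 (cv2) and the standard library are available. Lean on these libraries where they do the work, as an engineer would, in place of code of your own. Each camera call takes 0.05 s, during which the arm holds its last target. There are 200 camera calls.

## Task

The hand-indexed parts feeder has been clicked one notch too far. With a fingertip push the thumb bar so the pawl lifts off the toothed wheel and flops over onto its rest, push the wheel backward (its top towards the pawl) by one notch by one of its pins, then push the thumb bar back so that the pawl drops in fully behind the next tooth. Nothing is to be gripped or forced; do not click the wheel forward or back it two notches, and leave the bottle, jar, dish and brush where they are.

Things in the scene. Friction and masses are not known exactly. Their poses are not given: they have to be found in the camera images.
- stand: Grey steel feeder stand, fixed. Base 110 x 280 x 10 mm. Origin: on the table under the toothed wheel's middle; z up. In its frame the wheel stands upright in the y-z plane (axle along x, 85 mm up); pawl pivot (axis x) at y +105, z 76 mm. A post (107 mm high) and white drum (radius 40) are on the wheel's -x side, a chute at -y under 80 mm. Rubber rest for the laid-over pawl: y +147, z 100 mm.
- axle (a point): Centre of the toothed steel wheel: 12 saw teeth (one notch = 30 degrees = 0.524 rad), outer radius 60 mm, root radius 48 mm, 12 mm thick (x -6 to +6 mm). Does not turn. Axes as the stand's.
- top_pin (a point): Middle of the push pin nearest the wheel's top at the start. Six dark steel pins, 9 mm diameter, 60 degrees apart at 42 mm radius, stick 40 mm out of the wheel's +x face (stand x +6 to +46; this point at +26 mm). Turns with the wheel: at wheel value 0 it is 15 degrees off the top on the -y side; one notch back, 15 degrees off the top on the +y side.
- wheel (a joint): Wheel turn, rad. 0 = a tooth just up against the seated pawl; grows when turned backward (top towards stand +y, the pawl side), which the seated pawl blocks; falls when clicked forward. Starts between -0.12 and 0 (slack). Stays where it is left; takes roughly 3 N at a pin to turn. One notch back is 0.524.
- pawl (a joint): Pawl turn, rad. About 0 = nose seated at the foot of a tooth, up to 0.15 on a tooth's slope; grows as the nose lifts (thumb bar moves to stand +y). Clear of the teeth above about 0.2; tips over by its own weight at about 0.55, then lies at 0.95 on its rest; pushed back below about 0.55 it falls in by itself. Moves freely, under 1 N.
- thumb_bar (a point): Middle of the black round thumb bar at the upper end of the pawl's lever, 14 mm diameter, 44 mm long along stand x, 105 mm from the pawl pivot. Pawl seated: at stand y +73, z 176 mm, the wheel's rim well below and free space on both sides. Laid over: about y +167, z 161 mm.
- pawl_nose (a point): Centre of the rounded nose (4 mm radius) of the pawl that sits between the teeth, 45 degrees off the wheel's top on the +y side when seated.
- spray: White bottle, 36 mm diameter, 120 mm high, origin under its middle; stands beyond the stand's -y end. Leave alone.
- jar: Low glass jar with white lid, 48 mm diameter, 55 mm high, origin under its middle; on the stand's -x side. Leave alone.
- dish: Open clear box 75 x 60 x 25 mm, origin under its middle; on the stand's +x side. Leave alone.
- brush: Small brush, 150 mm long, lying on the table on the stand's +x side towards +y. Leave alone.

How it is judged:
On the way, in this order (a step that is already met when the one before it is completed fails the run):
1. the pawl is lifted off the wheel and laid over, the wheel not yet turned back (value of joint pawl above 0.8 rad and value of joint wheel below 0.1 rad), for 0.2 s.
2. with the pawl still lifted, the wheel is pushed back most of a notch (value of joint pawl above 0.2 rad and value of joint wheel above 0.3 rad), for 0.2 s.
At the end, for the whole second after the job is handed in: The pawl is seated (below 0.1 rad) in the next notch: the wheel stands 0.3 to 0.6 rad back (one notch is 0.524) and both are at rest; bottle, jar, dish and brush are within 20 mm of where they stood (value of joint pawl below 0.1 rad and value of joint wheel between 0.3 and 0.6 rad and velocity of joint wheel between -0.05 and 0.05 rad/s and velocity of joint pawl between -0.05 and 0.05 rad/s and distance of each of spray, jar, dish, brush from where it was at the start of the episode below 0.02 m); the robot touches nothing.
It fails at once if the wheel is clicked forward (value of joint wheel below -0.4 rad).
It fails at once if the wheel is turned back two notches (value of joint wheel above 0.95 rad).
It fails at once if a bystander is moved or lifted (distance of any of spray, jar, dish, brush from where it was at the start of the episode above 0.03 m).
It fails at once if a part of the feeder is gripped or forced (contact force between the fingers and stand above 30 N).
It also fails if it takes over 51 s, if anything falls off the work surface, if the arm or the gripper's body presses on something with over 40 N, if the wrist force passes 120 N, or if a joint passes its speed limit or range.

## Working session

There is one attempt and no reset: what is moved stays moved. The work goes in short steps, each a Python script; the robot and the scene stay as the last script left them, time stands still between calls to the robot, and variables do not carry over. Pictures are saved under pics/ and viewed, at most 10 in all, crops included, and the job is handed in when it is done.

```bash
mkdir -p pics; cat > h.py <<'E'
import numpy as np, cv2
from cell import robot, claw, kinematics, sensors, viewer, workorder
def P(im):
    K=np.array([[im['fx'],0,im['cx']],[0,im['fy'],im['cy']],[0,0,1]]); return K@np.c_[np.array(im['R']),np.array(im['t'])]
def proj(im,X):
    u=P(im)@np.append(X,1); return u[:2]/u[2]
def tri(a,ua,b,ub):
    X=cv2.triangulatePoints(P(a),P(b),np.array(ua,float).reshape(2,1),np.array(ub,float).reshape(2,1))[:,0]; return X[:3]/X[3]
E
python3 - <<'E'
from h import *
ims={n:viewer.get_image(n) for n in('side','top')}
for n,im in ims.items():
    cv2.imwrite(f'pics/{n}0.png',im['pixels'])
    R=np.array(im['R']);print(n,(-R.T@np.array(im['t'])).round(3),R.round(2).tolist(),im['fx'])
    for t in['stand','axle','top_pin','wheel','thumb_bar','pawl','pawl_nose','spray','jar','dish','brush']:
        print(t,[(np.round(d['bbox']).astype(int).tolist(),round(d['conf'],2)) for d in viewer.search_frame(t,im)[:2]])
print(sensors.observe())
E
```

```text
side [0.497 0.444 0.637] [[-0.99, -0.14, -0.0], [-0.1, 0.7, -0.7], [0.1, -0.7, -0.71]] 388.40167209955376
stand [([252, 200, 361, 358], 0.85), ([191, 279, 259, 340], 0.39)]
axle [([253, 203, 362, 357], 0.85)]
top_pin [([192, 279, 260, 337], 0.69), ([287, 202, 344, 265], 0.59)]
wheel [([287, 200, 344, 269], 0.95)]
thumb_bar [([290, 222, 318, 289], 0.72)]
pawl [([289, 220, 316, 287], 0.58)]
pawl_nose [([290, 221, 318, 287], 0.89)]
spray [([330, 158, 351, 202], 0.92), ([288, 202, 343, 268], 0.63)]
jar [([352, 266, 382, 304], 0.84)]
dish [([252, 195, 292, 226], 0.58)]
brush [([192, 282, 258, 337], 0.75)]
top [ 0.445 -0.039  1.11 ] [[0.0, -1.0, 0.01], [-0.99, -0.01, -0.14], [0.14, -0.01, -0.99]] 445.99813986831134
stand [([226, 177, 344, 241], 0.83)]
axle [([224, 180, 344, 244], 0.95), ([364, 214, 384, 232], 0.61)]
top_pin [([279, 183, 325, 228], 0.57), ([251, 188, 283, 211], 0.44)]
wheel [([275, 188, 325, 227], 0.84), ([264, 243, 285, 262], 0.64)]
thumb_bar [([250, 185, 285, 210], 0.77)]
pawl [([250, 190, 284, 210], 0.72)]
pawl_nose [([255, 187, 285, 212], 0.85)]
spray [([227, 178, 343, 
[... 186 characters left out ...]
9151677,  0.61490777, -0.01258068,  1.42338424,  0.00807742,
        1.10339325, -0.04039147]), 'joint_vel': array([ 5.14554280e-05, -1.80262673e-03, -2.35257580e-03, -9.48752665e-04,
       -1.14131873e-03, -1.92050945e-03, -1.32066670e-04]), 'tau': array([ 4.01111311e-04, -4.69119787e+01,  2.59127850e-01, -1.71342069e+01,
        1.00501691e-02,  1.81709740e-03, -1.73401406e-05]), 'ee_pos': array([ 0.22459084, -0.60994673,  0.25329746]), 'tool_rot': array([-2.55270631e-05,  9.84481444e-01,  1.75488705e-01,  1.82239621e-05]), 'force': array([ 1.03903737, -0.09028192,  0.40893563]), 'torque': array([-0.01937261,  0.02579158,  0.0199999 ]), 'gripper_force': 0.0, 'opening': 0.9979619711769226}
```

View pics/side0.png

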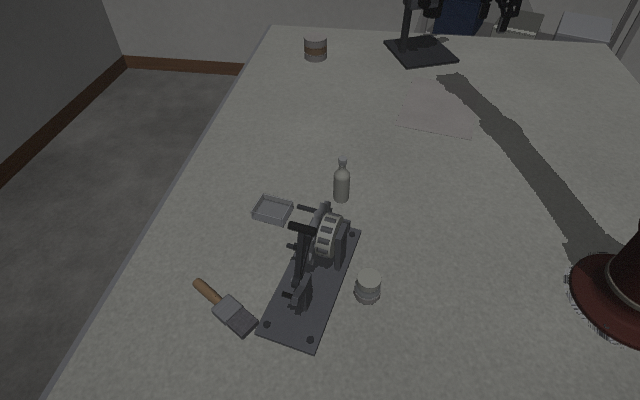

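View pics/top0.png

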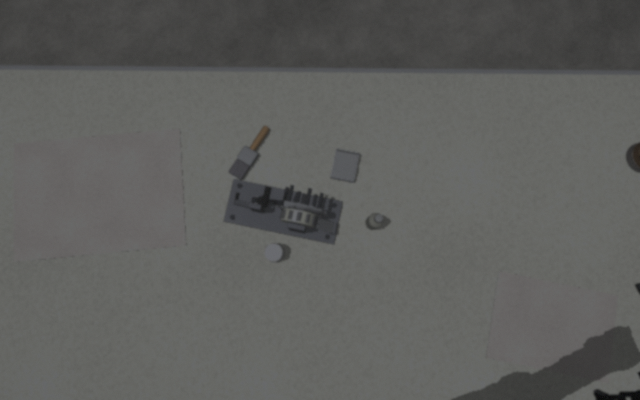

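```bash
python3 - <<'E'
import cv2,numpy as np
a=cv2.imread('pics/top0.png')[170:250,215:350]; b=cv2.imread('pics/side0.png')[190:365,240:375]
f=lambda i,s:cv2.resize(cv2.convertScaleAbs(i,alpha=2.2),None,fx=s,fy=s,interpolation=cv2.INTER_CUBIC)
cv2.imwrite('pics/topc.png',f(a,5.9)); cv2.imwrite('pics/sidec.png',f(b,3.4))
E
```

```text
(no output)
```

View pics/topc.png

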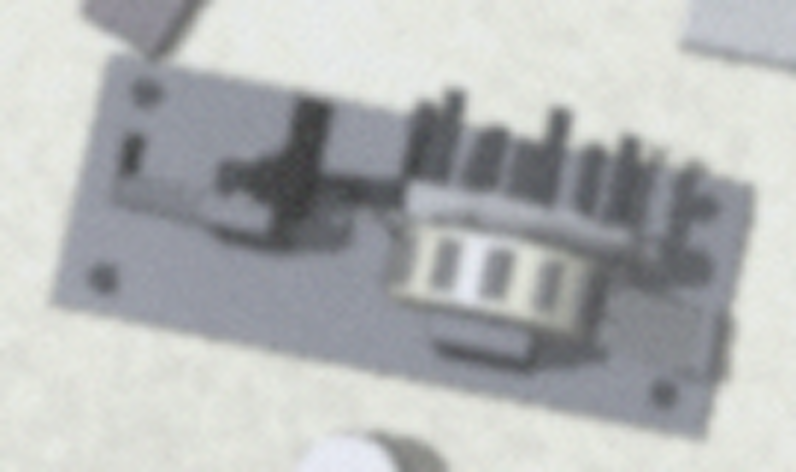

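View pics/sidec.png

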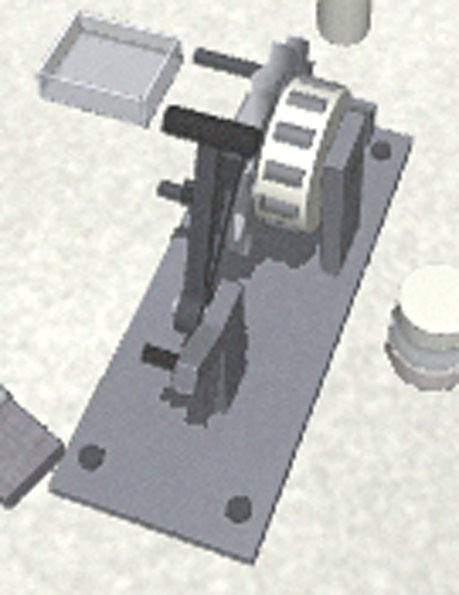

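```bash
cat > fit.py <<'E'
from h import *
from scipy.optimize import least_squares
ims={n:viewer.get_image(n) for n in('side','top')}
T=lambda u:np.array(u)/5.9+[215,170]; S=lambda u:np.array(u)/3.4+[240,190]
def W(p,v):
    c,s=np.cos(p[2]),np.sin(p[2]); return np.array([p[0]+c*v[0]-s*v[1],p[1]+s*v[0]+c*v[1],v[2]])
cor=lambda a,b:(lambda p:[a*.055+p[3],b*.14+p[4],.01])
bar=lambda a:(lambda p:[p[5]+a*.022,.073,.176 if a else .183])
def pin(k): return lambda p:(lambda a:[.046,.042*np.sin(a),.085+.042*np.cos(a)])(p[6]-np.pi/12+k*np.pi/3)
obs=[('top',T((110,58)),cor(1,1)),('top',T((753,185)),cor(1,-1)),('top',T((705,437)),cor(-1,-1)),('top',T((52,303)),cor(-1,1)),
('side',S((50,490)),cor(1,1)),('side',S((255,562)),cor(-1,1)),('side',S((412,136)),cor(-1,-1)),
('top',T((312,97)),bar(1)),('side',S((168,122)),bar(1)),('side',S((255,142)),bar(-1)),
('top',T((562,112)),pin(0)),('top',T((455,97)),pin(1)),('side',S((197,55)),pin(0)),('side',S((160,188)),pin(1))]
f=lambda p:np.concatenate([proj(ims[n],W(p,g(p)))-u for n,u,g in obs]+[[p[6]*5,p[3]*100]])
r=least_squares(f,[.6,.0,-.2,0,.03,.02,0],loss='soft_l1')
print(r.x.round(4)); print(f(r.x)[:-2].reshape(-1,2).round(1).tolist())
E
python3 fit.py
```

```text
[ 0.5704 -0.009  -0.1953 -0.004   0.0461  0.0022 -0.0112]
[[-1.2, -1.2], [-0.5, -0.6], [-0.9, 0.1], [-1.5, 0.2], [-0.1, -1.3], [0.6, -1.0], [0.6, -0.6], [-0.2, 0.0], [-0.3, -1.3], [0.5, 0.0], [-1.4, -0.6], [-0.8, -0.8], [0.0, 0.4], [2.5, -18.9]]
```

```bash
cat >> h.py <<'E'
from scipy.spatial.transform import Rotation as Ro
O=np.array([.5704,-.009]); YAW=-.1953
def w(x,y,z):
    c,s=np.cos(YAW),np.sin(YAW); x,y=x/1e3,y/1e3
    return np.array([O[0]+c*x-s*y,O[1]+s*x+c*y,z/1e3])
def Q(sgn):   # tool z down, tool x along sgn * stand y
    c,s=np.cos(YAW),np.sin(YAW); x=sgn*np.array([-s,c,0]); z=np.array([0,0,-1.]); 
    q=Ro.from_matrix(np.c_[x,np.cross(z,x),z]).as_quat(); return q[[3,0,1,2]]
def st():
    o=sensors.observe(); d=o['ee_pos'][:2]-O; c,s=np.cos(YAW),np.sin(YAW)
    print('t',round(o['time'],1),'stand',(1e3*np.array([c*d[0]+s*d[1],-s*d[0]+c*d[1],o['ee_pos'][2]])).round(1),'F',o['force'].round(1),'op',round(o['opening'],2))
def snap(name,crop=True):
    out=[]
    for n in('top','side'):
        im=viewer.get_image(n); px=im['pixels']
        px=px[165:255,215:350] if n=='top' else px[170:330,230:390]
        out.append(cv2.resize(cv2.convertScaleAbs(px,alpha=2.2),(390,390 if n=='side' else 260),interpolation=cv2.INTER_CUBIC))
    out[0]=cv2.copyMakeBorder(out[0],0,130,0,0,cv2.BORDER_CONSTANT)
    cv2.imwrite(f'pics/{name}.png',np.hstack(out))
E
python3 - <<'E'
from h import *
for s in(1,-1): print(s,[np.round(kinematics.ik(w(2,y,z),Q(s)),2).tolist() if kinematics.ik(w(2,y,z),Q(s)) is not None else None for y,z in((28,300),(200,172))])
s=min((1,-1),key=lambda s:abs(kinematics.ik(w(2,28,300),Q(s))[6]))
print('sgn',s)
claw.move_gripper(0.0)
robot.goto(w(2,28,300),Q(s)); st()
robot.line_to(w(2,28,187),rate=.15); st()
robot.line_to(w(2,128,187),rate=.07,contact_N=12); st()
robot.dwell(.5); snap('a')
E
```

```text
1 [[0.22, 0.49, -0.46, 1.56, 0.23, 1.14, -0.48], [-0.07, 0.72, -0.46, 1.54, 0.36, 0.97, -0.83]]
-1 [[0.56, 0.69, -1.15, 1.55, 0.64, 1.32, 2.28], [0.23, 0.95, -1.15, 1.53, 0.89, 1.26, 1.9]]
sgn 1
t 4.6 stand [  2.4  26.4 299.8] F [-0.5 -0.3 -0. ] op 0.0
t 5.5 stand [  2.7  28.3 187.9] F [ 0.2 -0.2 -0.6] op 0.0
t 7.1 stand [  2.2 127.2 187. ] F [ 0.4 -0.1  0.2] op -0.01
```

View pics/a.png

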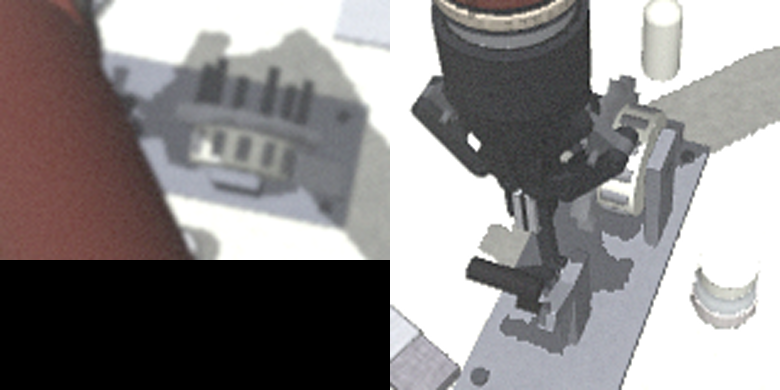

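```bash
python3 - <<'E'
from h import *
robot.line_to(w(2,120,235),rate=.2)
robot.line_to(w(40,-37,235),rate=.2)
print(robot.line_to(w(40,-37,139),rate=.12,contact_N=5)); st()
print(robot.line_to(w(40,-18,139),rate=.03,contact_N=1.8)); st()
snap('b')
E
```

```text
False
t 10.0 stand [ 40.6 -36.6 139.8] F [-0.8 -0.5  0.1] op -0.0
True
t 10.4 stand [ 39.9 -27.  139.1] F [0.4 1.  0.6] op 0.0
```

View pics/b.png

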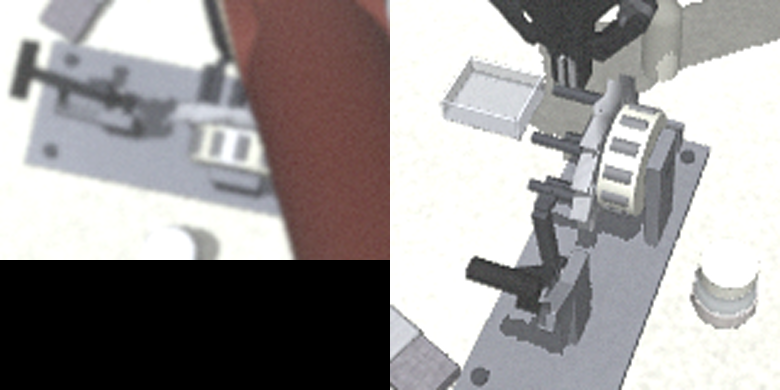

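```bash
python3 - <<'E'
from h import *
print(robot.line_to(w(40,-8,139),rate=.03,contact_N=12)); st()
robot.dwell(.3); st()
snap('c')
im=viewer.get_image('side'); cv2.imwrite('pics/side_c.png',im['pixels'])
def pinpx(a,x=.046):
    v=w(46,42*np.sin(a),85+42*np.cos(a)); q=proj(im,v); return ((q-[230,170])*390/160+[390,0]).round().tolist()
for wh in(.3,.4,.47,.52): print(wh,[pinpx(wh-np.pi/12+k*np.pi/3) for k in(0,1,2)])
E
```

```text
False
t 11.3 stand [ 40.1  -7.2 138.9] F [ 0.2 -1.7  0.5] op 0.0
t 11.7 stand [ 39.7  -7.3 138.8] F [ 0.3 -0.2 -0.3] op 0.0
0.3 [[549.0, 100.0], [532.0, 155.0], [536.0, 188.0]]
0.4 [[547.0, 104.0], [531.0, 160.0], [538.0, 189.0]]
0.47 [[545.0, 107.0], [531.0, 163.0], [539.0, 189.0]]
0.52 [[544.0, 110.0], [531.0, 165.0], [540.0, 189.0]]
```

View pics/c.png

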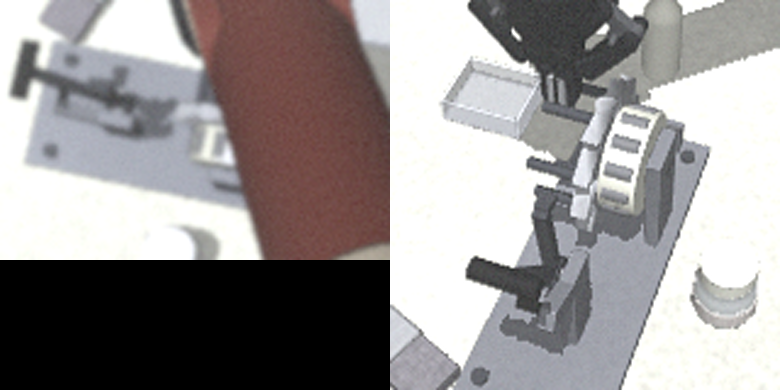

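```bash
python3 - <<'E'
from h import *
robot.line_to(w(40,-14,139),rate=.1)
robot.line_to(w(40,-14,240),rate=.2)
robot.line_to(w(5,205,240),rate=.2)
print(robot.line_to(w(5,205,172),rate=.15,contact_N=6)); st()
print(robot.line_to(w(5,130,172),rate=.06,contact_N=10)); st()
robot.dwell(.5)
robot.line_to(w(5,140,172),rate=.1); robot.line_to(w(5,140,260),rate=.2); robot.line_to(w(5,-130,320),rate=.25)
st(); snap('d')
im=viewer.get_image('side')
for a in(0,.05,.1,.15,.2):
    b=np.arctan2(-32,100)+a; print(a,[((proj(im,w(x,105+105*np.sin(b),76+105*np.cos(b)))-[230,170])*390/160+[390,0]).round().tolist() for x in(24,-20)])
E
```

```text
False
t 14.6 stand [  5.7 204.8 172.7] F [-0.  -0.2  0.3] op 0.0
False
t 16.0 stand [  4.9 130.7 172. ] F [-0.3  0.2  0.4] op 0.0
t 18.6 stand [   4.7 -128.   319.5] F [-0.1 -0.4 -0.8] op 0.0
0 [[534.0, 133.0], [599.0, 151.0]]
0.05 [[531.0, 137.0], [596.0, 155.0]]
0.1 [[528.0, 142.0], [593.0, 160.0]]
0.15 [[524.0, 147.0], [590.0, 165.0]]
0.2 [[521.0, 152.0], [587.0, 170.0]]
```

View pics/d.png

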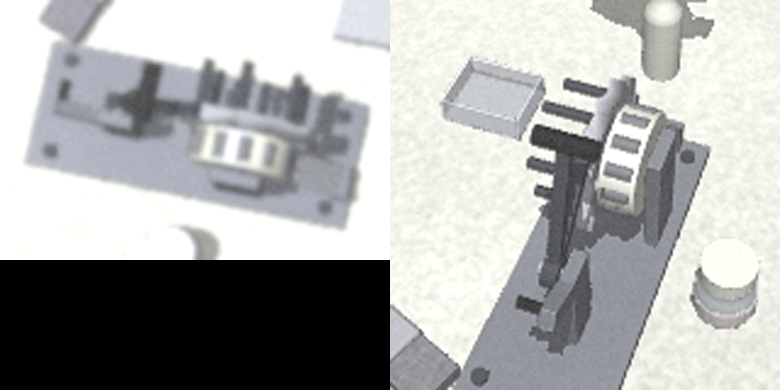

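```bash
python3 - <<'E'
from h import *
im=viewer.get_image('side'); a=cv2.imread('pics/side0.png')
f=lambda i:np.float32(cv2.cvtColor(i,cv2.COLOR_BGR2GRAY))
t=f(a)[218:236,284:312]; r=cv2.matchTemplate(f(im['pixels'])[208:256,274:322],t,cv2.TM_CCOEFF_NORMED)
_,m,_,l=cv2.minMaxLoc(r); print(m,l,'shift',l[0]-10,l[1]-10)
if abs(l[1]-10)<=1 and m>.8: print(workorder.job_done()); st()
E
```

```text
0.904919445514679 (10, 10) shift 0 0
the job is handed in; nothing more can be done
None
the job is handed in; nothing more can be done
```

The job is handed in, verdict not reported: the wheel is about 0.45 rad back (one notch) and the pawl looks fully seated, its thumb bar showing no measurable shift from the start picture; the bystanders look untouched and the arm is clear.

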